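# Bed a toy boiler barrel in the V-block jig and clamp it for drilling

### The arm

A 6-joint arm with a two-finger parallel gripper is mounted at the origin on the work surface. World frame = base frame: x ahead of the robot, y to its left, z up, the work surface at z = 0. Lengths are in m, angles in rad, forces in N, time in s.
With the tool pointing down it reaches from about 0.375 to 0.925 m from the base axis. Payload 5.7 kg.
Tool frame: the origin (TCP) lies midway between the tips of the shut fingers; the grasp point (between the pads) lies 19 mm behind it (robot.tcp_to_grasp is the distance from the TCP to the grasp point, in m); z points along the fingers, y is the line along which they close (so a half turn about z gives the same grasp; the last joint's range is limited). The gripper opens to 88 mm and grips with 3 to 60 N. Pads are 20 mm wide; open, the fingers measure 115 mm over their backs; the gripper's body (75 mm by 178 mm) begins 61 mm behind the grasp point.
Start: joints at [1.175, 0.359, 1.51, -0, 1.272, -0.115], TCP at [0.166, 0.576, 0.223] pointing down, gripper open.
Joint ranges: [-2.97, 2.97], [-1.01, 2.36], [0.21, 2.38], [-0.96, 4.11], [0.2, 2.71], [-2.98, 2.98]. Speed limits (rad/s): [2.39, 2.39, 3.14, 3.14, 3.14, 3.14].

### API

Orientations are given as a rotation vector (axis times angle).
In Python, from bench import robot gives the robot as it stands. The module is installed in compiled form; this text tells all that it offers.
- The arm moves only by the tool apply_moves, never from a script. Its argument "increments" is a list of rows, each a list of 5 numbers: the shift along the tool's x, y, z in mm, then the turn about the tool's z in degrees, then the finger opening in mm, from 0 to 87.8. In form: [[dx, dy, dz, twist, grip], ...]. A call has 1 to 8 rows; each row shifts and turns the commanded pose from where the row before left it, along the tool's axes as they then stand; what a row does not reach is not made up. A row lasts 1/10 s, in which the tool goes at most 50 mm and 8.59 degrees, less where a joint would pass 70% of its speed; a pose out of reach is approached as far as the arm can. A call is refused whole if a number of a shift passes 50 or a number of a turn 8.59, either way. A call with a gripper value outside its range is refused whole. The fingers move at their own pace and stop on an object; the grip force is fixed at half the most. Time passes only in rows, so rows that do not move let the fingers close. It gives the time, the measured TCP pose, the force, the opening and the grip force at its end, in the units of the state.
- robot.state(): the state, without advancing time (a new reading comes with each control period).
- robot.read_camera(name): name is "side" or "top" or "wrist"; returns (picture, depth): 420x560x3 uint8, red, green, blue; 420x560 float32, m along the optical axis (not along the pixel's ray), 0 where there is no reading.
- robot.calibration(name): a dict with "mtx" (3x3 intrinsics, pixels), "T" (4x4, takes a point from camera to world coordinates). Camera axes: x right, y down, z forward; pixel columns grow to the right and rows downward; lengths in m; the calibration is good to about 2 mm. A picture is of the moment at which its call begins: read the wrist's pose just before it. calibration takes no time and is no camera call; for the wrist camera it gives the pose at the moment of the call.
- robot.sign_off(): hands the job in; it is judged then, once.
The state is a dict: "time_s": time; "qpos": joint angles; "qd": joint speeds; "effort": joint torques, N m; "tool_pos": TCP position; "tool_rot": TCP orientation; "force": force on the tool from outside, world axes, zero at the start; "torque": the same for the moment, N m; "opening": finger opening in m; "grasp_force": force on a finger pad.
Only numpy, scipy, OpenCV 4.12 (cv2) and the standard library are available. Lean on these libraries where they do the work, as an engineer would, in place of code of your own. Each camera call takes 0.05 s, during which the arm holds its last target. There are 200 camera calls.

### The job

Take the round wooden barrel out of its cradle and lower it gently into both V-blocks of the drilling jig, a little clear of the end stop, so that it beds down and centres itself. Then slide it along the V until you feel it bear definitely, yet gently (3 to 10 N), against the sprung buffer of the end stop, and while it stays there bring the hinged clamp over and ease it down, without letting it drop, so that its pad rests on the barrel; let go of everything. Press nothing hard, and leave the other things on the bench where they are.

Things in the scene. Friction and masses are not known exactly. Their poses are not given: they have to be found in the camera images.
- barrel: turned pale-wood barrel (boiler of a toy locomotive): plain cylinder, 40 mm diameter, 176 mm long, thin dark ring near each end, about 140 g. Origin at its middle, on its axis; x runs along it (ends alike, either may lead). Starts lying in the cradle, axis 30 mm above the table.
- cradle: green-painted board 190 x 75 x 10 mm fixed on the table; the barrel starts on it, along its x, between four cleats 6 mm high near the board's ends (52 to 78 mm from the middle; the middle is free for fingers). Origin under its centre. Some starts swap its place with the wheel tray's.
- jig: fixed drilling jig: plywood base 14 mm thick, x -105 to +195 mm, 100 mm wide, with two brown 90-degree V-blocks 24 mm thick at x = -58 and +58 mm, tops about 66 mm above the table, the 92 mm gap between them free for fingers. Origin under the base, midway between them; z up; x along the groove, towards stop and hinge. A seated barrel's axis is at y = 0, 60 mm above the table.
- stop: end stop on the jig, axes as the jig's. Origin on top of the jig base at jig x = +98 mm, on the steel foot; NOT the stopping face. On the foot an aluminium block (top 72 mm above the table) with an orange sprung buffer (24 mm disc, facing -x at the barrel's axis height) is set by hand: buffer face at jig x 80 to 98 mm, not in the readings, to be felt. Buffer gives 1 mm per 2.5 N, 9 mm travel.
- clamp: red hinged clamp arm (24 mm wide, 14 mm thick, 150 mm long, 0.34 kg). Origin on the hinge axis (jig x = +150 mm, 95 mm above the table; axis along the jig's y); the arm runs along its -x. Closed = level, axes as the jig's; starts leaning back about 25 degrees past upright. Let go short of upright it falls and strikes hard; once down its weight alone presses with 2 to 3 N.
- clamp_bar (a point): middle of the black round cross bar at the clamp arm's free end: 14 mm diameter, 130 mm long, along the jig's y, 150 mm from the hinge axis; 53 mm stick out on each side of the arm. Pinch it there, about 40 mm from the middle, fingers closing along the jig's x; it can turn between the pads as the arm swings. Closed, it is 95 mm above the table.
- clamp_pad (a point): middle of the pressing face of the black rubber pad (22 x 24 x 8 mm) under the clamp arm, 115 mm from the hinge; closed, it rests on top of the barrel, 80 mm above the table, at jig x = +35 mm
- wheel_tray: low cardboard tray of wooden wheels, 100 x 75 x 22 mm, fixed, origin under its centre: leave alone
- toy_car: bystander, leave alone: wooden toy car, 110 mm long, 80 mm high, origin under its centre
- glue: bystander, leave alone: upright yellow glue bottle, 52 mm diameter, 150 mm high, origin under its centre
- hammer: bystander, leave alone: hammer lying flat, origin under the middle
- screwdriver: bystander, leave alone: screwdriver lying flat, origin under the middle
- loose_wheel: bystander, leave alone: single wooden wheel lying flat, 38 mm diameter, 11 mm high, origin under its centre
- offcut: bystander, leave alone: hardwood offcut 90 x 50 x 20 mm, origin under its centre
- propeller: bystander, leave alone: three-bladed wooden propeller lying flat, 115 mm across, 10 mm high, origin under its centre
Things that resemble listed ones, but are neither listed nor needed, are in the scene too. What is shaped like the barrel but purple is not meant.

How it is judged:
On the way, in this order (a step that is already met when the one before it is completed fails the run):
1. the barrel lies bedded in both V-blocks, not yet pressing on the end stop, with the clamp still open (y of barrel in the frame of jig between -0.002 and 0.002 m and z of barrel in the frame of jig between 0.0575 and 0.062 m and angle between the x axis of barrel and the x axis of jig, either way round below 0.035 rad and x of barrel in the frame of jig between -0.035 and 0.03 m and height (world z) of clamp_bar above 0.2 m and contact force between barrel and stop below 0.3 N), for 0.2 s.
2. the barrel, bedded in the Vs, bears on the end stop with more than 2 N (y of barrel in the frame of jig between -0.002 and 0.002 m and z of barrel in the frame of jig between 0.0575 and 0.062 m and angle between the x axis of barrel and the x axis of jig, either way round below 0.035 rad and contact force between barrel and stop above 2 N), for 0.2 s.
3. the clamp's pad bears on the bedded barrel (y of barrel in the frame of jig between -0.002 and 0.002 m and z of barrel in the frame of jig between 0.0575 and 0.062 m and angle between the x axis of barrel and the x axis of jig, either way round below 0.035 rad and height (world z) of clamp_pad below 0.085 m and contact force between clamp and barrel above 0.8 N), for 0.2 s.
At the end, for the whole second after the job is handed in: Barrel bedded in both Vs (axis within 2 mm of the V middle, 57.5 to 62 mm above the table, within 0.035 rad of the groove), end bearing on the stop (over 0.2 N), clamp down (pad 75 to 85 mm above the table), pad pressing the barrel with over 0.8 N, all at rest and let go (all of step 3 and contact force between barrel and stop above 0.2 N and height (world z) of clamp_pad above 0.075 m and linear speed of barrel below 0.01 m/s and angular speed of clamp below 0.05 rad/s); the robot touches nothing.
It fails at once if the barrel presses or strikes the jig with more than 30 N before the clamp bears on it (contact force between barrel and jig above 30 N and contact force between barrel and clamp below 0.1 N).
It fails at once if the barrel presses or strikes the end stop with more than 15 N (contact force between barrel and stop above 15 N).
It fails at once if the clamp's pad presses or strikes the barrel with more than 20 N (contact force between clamp and barrel above 20 N).
It fails at once if a bystander is shifted by more than 25 mm (distance of any of toy_car, glue, hammer, screwdriver, loose_wheel, offcut, propeller from where it was at the start of the episode above 0.025 m).
It also fails if it takes over 72 s, if anything falls off the work surface, if the arm or the gripper's body presses on something with over 40 N, if the wrist force passes 120 N, or if a joint passes its speed limit or range.

## Working session

There is one attempt and no reset: what is moved stays moved. The work goes in short steps, Python scripts to look and compute and a tool call to move; the robot and the scene stay as the last step left them, time stands still between calls to the robot, and variables do not carry over. Pictures are saved under pics/ and viewed, at most 10 in all, crops included, and the job is handed in when it is done.

Besides the shell and the picture viewer there is one more tool, called in YAML: its name, and indented under it one key for each argument. apply_moves: Moves the arm, as the interface text tells. Its arguments: {"type":"object","properties":{"increments":{"type":"array"}},"required":["increments"]}

```bash
mkdir -p pics; cat > h.py <<'E'
from bench import robot
import numpy as np, cv2
def grab(n,save=None):
    K=robot.calibration(n)
    im,d=robot.read_camera(n)
    if save: cv2.imwrite('pics/'+save,im[:,:,::-1])
    return im,d,np.array(K['mtx']),np.array(K['T'])
def pts(d,M,T):
    v,u=np.mgrid[:d.shape[0],:d.shape[1]]
    P=np.stack([(u-M[0,2])/M[0,0]*d,(v-M[1,2])/M[1,1]*d,d],-1)
    return P@T[:3,:3].T+T[:3,3]
def ray(u,v,z,M,T):
    r=T[:3,:3]@np.array([(u-M[0,2])/M[0,0],(v-M[1,2])/M[1,1],1]); o=T[:3,3]
    return o+r*(z-o[2])/r[2]
E
python3 - <<'E'
from h import *
print({k:np.round(v,3) for k,v in robot.state().items()}, robot.tcp_to_grasp)
for n in ('top','side'):
    im,d,M,T=grab(n,n+'0.png'); np.savez(n+'0.npz',im=im,d=d,M=M,T=T); print(n,M.round(1).tolist(),T.round(3).tolist(),(d>0).mean())
E
```

```text
{'time_s': np.float64(0.0), 'qpos': array([ 1.175,  0.36 ,  1.511, -0.   ,  1.273, -0.115]), 'qd': array([-0.001, -0.   ,  0.   , -0.002, -0.002, -0.001]), 'effort': array([-3.0000e-03, -5.1537e+01, -2.7072e+01,  6.7000e-02,  3.5000e-02,
       -0.0000e+00]), 'tool_pos': array([0.166, 0.576, 0.222]), 'tool_rot': array([-4.39e-01, -3.11e+00,  3.00e-03]), 'force': array([ 0.01 ,  0.304, -1.001]), 'torque': array([-0.028, -0.005, -0.035]), 'grasp_force': np.float64(0.0), 'opening': np.float64(0.088)} 0.0187
top [[406.3, 0.0, 269.3], [0.0, 406.3, 208.8], [0.0, 0.0, 1.0]] [[0.009, -0.996, 0.089, 0.415], [-1.0, -0.011, -0.012, 0.01], [0.013, -0.089, -0.996, 1.176], [0.0, 0.0, 0.0, 1.0]] 0.9961479591836735
side [[447.4, 0.0, 275.1], [0.0, 447.4, 214.1], [0.0, 0.0, 1.0]] [[0.714, -0.431, 0.551, -0.302], [-0.7, -0.466, 0.542, -0.81], [0.023, -0.773, -0.634, 1.051], [0.0, 0.0, 0.0, 1.0]] 0.9957440476190477
```

View pics/top0.png

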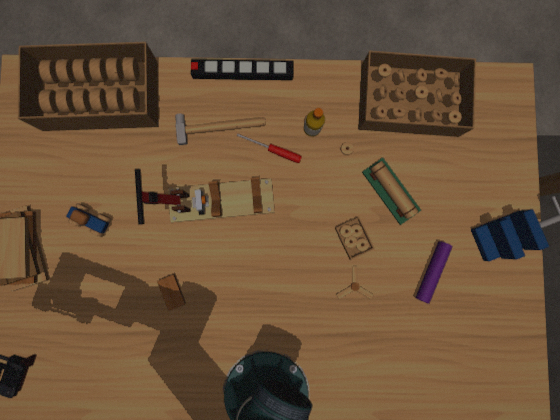

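View pics/side0.png

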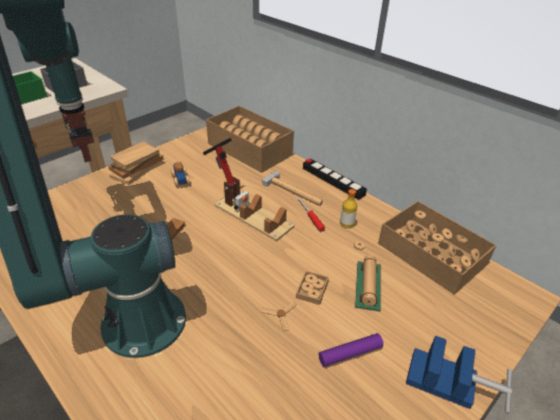

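Top view: the barrel lies in the green cradle at about (393,190). The jig base spans about (170–274, 200), with V-blocks at about (217,196) and (260,195), the orange/aluminium stop at about (197,199), and the clamp bar at (140,196). The purple decoy is at (433,272). The side view confirms this layout. Next I measure with depth and colour in both views.

```bash
cat > m.py <<'E'
from h import *
def line(P):
    c=P[:,:2].mean(0); w,V=np.linalg.eigh(np.cov((P[:,:2]-c).T)); a=V[:,1]; t=(P[:,:2]-c)@a
    n=V[:,0]; s=(P[:,:2]-c)@n
    return c+a*(t.max()+t.min())/2+n*(s.max()+s.min())/2, np.degrees(np.arctan2(a[1],a[0])), np.ptp(t), np.ptp(s)
for n in ('top','side'):
    z=np.load(n+'0.npz'); im,d,M,T=z['im'],z['d'],z['M'],z['T']; P=pts(d,M,T)
    hsv=cv2.cvtColor(im,cv2.COLOR_RGB2HSV); H,S,V=cv2.split(hsv)
    X,Y,Z=P[...,0],P[...,1],P[...,2]
    tab=P[(abs(Z)<.01)&(X>.3)&(X<.7)&(abs(Y)<.3)]; print(n,'table z',np.median(tab[:,2]))
    g=(H>45)&(H<90)&(S>70)&(X>.25)&(X<.75)&(Y<-.1)&(Y>-.6)&(Z<.03)
    c,a,l,w=line(P[g]); print('cradle',g.sum(),c.round(4),a,l,w,np.median(P[g][:,2]))
    b=(np.hypot(X-c[0],Y-c[1])<.105)&(Z>.03)
    q=P[b]; cc,a,l,w=line(q); print('barrel',b.sum(),cc.round(4),a,l,w,'top',np.percentile(q[:,2],[50,95,99]).round(4))
    j=(X>.3)&(X<.6)&(Y<.4)&(Y>-.05)
    br=j&(Z>.05)&(Z<.075)&(H<18)&(S>90)
    N,L,st,ce=cv2.connectedComponentsWithStats(br.astype(np.uint8))
    for i in range(1,N):
        if st[i,4]>25:
            q=P[L==i]; c,a,l,w=line(q); print('brown',st[i,4],ce[i].round(),c.round(4),round(a,1),l.round(3),w.round(3),np.percentile(q[:,2],[50,97]).round(4))
    bb=j&(Z>.008)&(Z<.022)
    N,L,st,ce=cv2.connectedComponentsWithStats(bb.astype(np.uint8))
    for i in range(1,N):
        if st[i,4]>60:
            q=P[L==i]; (c,wh,an)=cv2.minAreaRect(q[:,:2].astype(np.float32)); print('base',st[i,4],ce[i].round(),np.round(c,4),np.round(wh,3),round(an,1),np.median(q[:,2]).round(4))
    k=(Z>.2)&(X>.3)&(X<.6)&(Y<.45)&(Y>.1)
    q=P[k]
    if len(q)>20: c,a,l,w=line(q); print('bar',k.sum(),c.round(4),a,l,w,np.percentile(q[:,2],[5,50,95]).round(3), q[:,0].min(),q[:,0].max(),q[:,1].min(),q[:,1].max())
    kb=k&(V<60)&(S<90); q=P[kb]
    if len(q)>20: c,a,l,w=line(q); print('barblack',kb.sum(),c.round(4),a,l,w,np.percentile(q[:,2],[5,50,95]).round(3))
E
python3 m.py
```

```text
top table z 0.0003318019265420302
cradle 578 [ 0.5764 -0.3571] -145.89767814290133 0.18861492463635698 0.07743585345568763 0.010079927464815785
barrel 881 [ 0.5768 -0.3581] -144.62915266180082 0.1756682314908996 0.04084223561457742 top [0.0466 0.0522 0.0539]
brown 95 [255. 183.] [0.5852 0.0363] -175.6 0.03 0.023 [0.0633 0.072 ]
brown 104 [213. 186.] [0.5743 0.1514] -173.2 0.033 0.024 [0.0642 0.0702]
brown 40 [203. 199.] [0.5394 0.1779] -175.8 0.023 0.011 [0.0694 0.0739]
brown 92 [257. 206.] [0.5231 0.0296] -173.7 0.031 0.024 [0.0639 0.0717]
brown 100 [215. 210.] [0.5103 0.145 ] -168.5 0.031 0.025 [0.0637 0.0701]
base 2398 [224. 200.] [0.5444 0.1356] [0.101 0.301] 6.0 0.0144
base 150 [169. 281.] [0.3071 0.28  ] [0.035 0.05 ] 23.1 0.0195
bar 486 [0.528  0.2897] -173.95086092606178 0.12951688059485578 0.03827227229506785 [0.208 0.236 0.24 ] 0.4626896883237534 0.59116169137632 0.2698980211880057 0.3126718826766161
barblack 298 [0.5268 0.2892] -173.70671282224285 0.12658934086666485 0.03745827478379838 [0.208 0.237 0.24 ]
side table z -0.0007537447753660498
cradle 368 [ 0.5755 -0.3602] -1
[... 331 characters left out ...]
0681]
brown 27 [244. 198.] [0.5406 0.176 ] -169.4 0.028 0.019 [0.0626 0.0707]
brown 44 [244. 208.] [0.5041 0.1379] 121.2 0.029 0.025 [0.0619 0.0688]
brown 58 [282. 212.] [0.5851 0.0315] 112.2 0.028 0.032 [0.059  0.0696]
brown 51 [268. 222.] [0.517  0.0263] 114.0 0.03 0.028 [0.0606 0.07  ]
base 847 [257. 219.] [0.5436 0.1325] [0.105 0.301] 6.0 0.0133
base 70 [178. 223.] [0.3134 0.2779] [0.03  0.053] 6.7 0.018
bar 201 [0.5259 0.2863] -174.80254552002833 0.1307001478720995 0.037570303203022605 [0.204 0.23  0.238] 0.4595182813912004 0.5901776842095698 0.26769786833577847 0.30789343100423494
barblack 84 [0.5252 0.2867] -172.8169069223827 0.1271777477947384 0.038578095819474675 [0.203 0.234 0.238]
```

```bash
cat >> h.py <<'E'
from scipy.spatial.transform import Rotation as R
def go(xyz,yawy,n=None):
    """rows from the present pose to TCP xyz with tool-y yaw (mod 180) in deg, steps shared evenly"""
    s=robot.state(); p=np.array(s['tool_pos']); Rm=R.from_rotvec(s['tool_rot']).as_matrix()
    cur=np.degrees(np.arctan2(Rm[1,1],Rm[0,1])); dy=(yawy-cur+90)%180-90
    D=np.array(xyz)-p; k=n or int(np.ceil(max(np.linalg.norm(D)/.045,abs(dy)/8,1)))
    tw=-dy/k
    print('pos',p.round(4),'yawy',cur.round(2),'tilt z',Rm[:,2].round(3),'k',k,'J6',np.round(s['qpos'][5],2))
    for i in range(k):
        d=Rm.T@(D/k)*1000; print(d.round(1).tolist(),round(tw,2)); Rm=Rm@R.from_euler('z',tw,degrees=True).as_matrix()
        if i==0 and abs(tw)<.05 : print('x',k); break
E
python3 - <<'E'
from h import *
T=np.array(robot.calibration('wrist')['T']); print(T.round(3).tolist(),robot.calibration('wrist')['mtx'])
s=robot.state();Rm=R.from_rotvec(s['tool_rot']).as_matrix();print(Rm.round(3)); print('cam in tool',(Rm.T@(T[:3,3]-s['tool_pos'])).round(3),(Rm.T@T[:3,:3]).round(2))
go([.5,.1,.40],6)
E
```

```text
[[0.277, 0.926, 0.259, 0.095], [0.961, -0.266, -0.075, 0.597], [-0.0, 0.269, -0.963, 0.384], [0.0, 0.0, 0.0, 1.0]] [[368.83236823   0.         276.35123969]
 [  0.         368.83236823 206.14535955]
 [  0.           0.           1.        ]]
[[-0.961  0.277 -0.001]
 [ 0.277  0.961 -0.002]
 [ 0.    -0.002 -1.   ]]
cam in tool [ 0.074  0.001 -0.162] [[ 0.   -0.96 -0.27]
 [ 1.    0.    0.  ]
 [-0.   -0.27  0.96]]
pos [0.166  0.5759 0.2219] yawy 73.91 tilt z [-0.001 -0.002 -1.   ] k 14 J6 -0.12
[-32.3, -26.1, -12.7] 4.85
[-34.4, -23.2, -12.7] 4.85
[-36.3, -20.3, -12.7] 4.85
[-37.9, -17.1, -12.7] 4.85
[-39.2, -13.8, -12.7] 4.85
[-40.2, -10.5, -12.7] 4.85
[-40.9, -7.1, -12.7] 4.85
[-41.4, -3.6, -12.7] 4.85
[-41.5, -0.1, -12.7] 4.85
[-41.4, 3.5, -12.7] 4.85
[-41.0, 6.9, -12.7] 4.85
[-40.2, 10.4, -12.7] 4.85
[-39.2, 13.8, -12.7] 4.85
[-37.9, 17.0, -12.7] 4.85
```

apply_moves:
  increments:
    - [0,0,-50,0,80]
    - [0,0,-50,0,80]
    - [-32,-26,-4,4.85,80]
    - [-34,-23,-4,4.85,80]
    - [-36,-20,-4,4.85,80]
    - [-38,-17,-4,4.85,80]
    - [-39,-14,-4,4.85,80]
    - [-40,-10.5,-4,4.85,80]

```text
time_s: 0.9
tool_pos: [0.3088, 0.3718, 0.3465]
tool_rot: [-1.212, -2.898, 0.001]
force: [2.3, 0.2, -0.2]
opening: 0.0802
grasp_force: 0.0
```

```bash
python3 -c "
from h import *
go([.548,.13,.35],6)"
```

```text
pos [0.3088 0.3718 0.3465] yawy 44.63 tilt z [-0.    -0.001 -1.   ] k 8 J6 -0.04
[-42.5, 0.0, -0.4] 4.83
[-42.4, 3.6, -0.4] 4.83
[-41.9, 7.2, -0.4] 4.83
[-41.1, 10.7, -0.4] 4.83
[-40.1, 14.1, -0.4] 4.83
[-38.8, 17.4, -0.4] 4.83
[-37.2, 20.6, -0.4] 4.83
[-35.3, 23.7, -0.4] 4.83
```

apply_moves:
  increments:
    - [-42.5,0,0,4.8,80]
    - [-42.5,3.5,0,4.8,80]
    - [-42,7,0,4.8,80]
    - [-41,10.5,0,4.8,80]
    - [-40,14,0,4.8,80]
    - [-38,17,0,4.8,80]
    - [-20,12,0,4.8,80]
    - [0,0,0,0,80]

```text
time_s: 1.7
tool_pos: [0.5064, 0.1749, 0.3459]
tool_rot: [2.0, 2.422, -0.002]
force: [0.2, 1.1, 0.3]
opening: 0.0805
grasp_force: 0.0
```

```bash
python3 -c "
from h import *
im,d,M,T=grab('wrist','w1.png'); np.savez('w1.npz',im=im,d=d,M=M,T=T)
go([.548,.13,.35],6,1)"
```

```text
pos [0.5049 0.1763 0.346 ] yawy 11.12 tilt z [-0.001 -0.    -1.   ] k 1 J6 0.01
[-53.7, 33.4, -4.1] 5.12
```

View pics/w1.png

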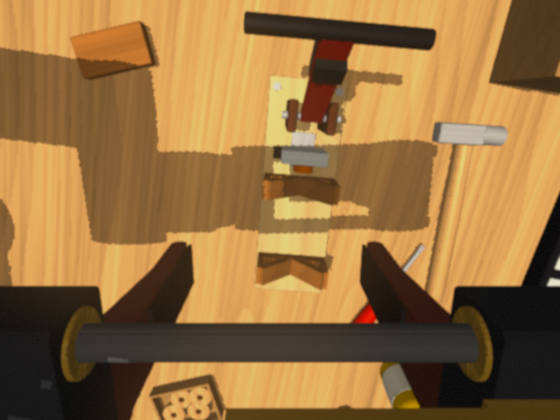

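The wrist view shows the whole jig: V-blocks at (300,190) and (292,272), the aluminium stop at (302,157) with the orange buffer at (302,168), and the clamp bar from (247,22) to (432,40). I measure these and combine them with the top view.

```bash
cat > m2.py <<'E'
from h import *
z=np.load('w1.npz'); im,d,M,T=z['im'],z['d'],z['M'],z['T']; P=pts(d,M,T)
H,S,V=cv2.split(cv2.cvtColor(im,cv2.COLOR_RGB2HSV)); Z=P[...,2]
yaw=np.radians(96); ax=np.array([np.cos(yaw),np.sin(yaw)]); ay=np.array([-ax[1],ax[0]]); o=np.array([.5485,.0907])
J=P[...,:2]-o; jx=J@ax; jy=J@ay
v,u=np.mgrid[:420,:560]; ok=(v<300)&(d>0)
q=(abs(jx)<40e-3)&(abs(jy)<40e-3)&ok; print('base z',np.median(Z[q]))
bb=ok&(Z>.008)&(Z<.02)&(jx>-.13)&(jx<.22)&(abs(jy)<.07)
print('base',cv2.minAreaRect(P[bb][:,:2].astype(np.float32)))
for x0 in (-58,58):
    q=ok&(abs(jx*1000-x0)<20)&(abs(jy)<.06)&(Z>.03)
    print(x0,'n',q.sum(),'jx',np.percentile(jx[q&(Z>.055)],[1,99]).round(4),'jy',np.percentile(jy[q],[.5,99.5]).round(4))
    a=q&(abs(jy)<.016); 
    # V: z = c+|jy-y0| fits per flank
    l=a&(jy>.004); r=a&(jy<-.004)
    pl=np.polyfit(jy[l],Z[l],1); pr=np.polyfit(jy[r],Z[r],1); print('flanks',pl,pr,'cross y',(pr[1]-pl[1])/(pl[0]-pr[0]))
o_=ok&(H<14)&(S>170)&(V>120)&(Z>.04)&(Z<.08)&(abs(jy)<.03)&(jx>.06)&(jx<.11)
print('buffer',o_.sum(), jx[o_].min() if o_.any() else 0, np.percentile(jx[o_],[2,50,98]), np.median(jy[o_]), u[o_].mean(),v[o_].mean())
al=ok&(S<60)&(Z>.065)&(Z<.078)&(jx>.07)&(jx<.14)&(abs(jy)<.04); print('alu',al.sum(),np.percentile(jx[al],[2,98]),np.percentile(jy[al],[2,98]),np.median(Z[al]))
b=(Z>.2)&(Z<.26)&(V<70)&(S<120)&(v<60)&(jx>.18); q=P[b]; print('bar',b.sum(),'jx',np.percentile(jx[b],[2,50,98]),'jy',jy[b].min(),jy[b].max(),'z',np.percentile(q[:,2],[2,50,98]))
p=np.polyfit(jy[b],jx[b],1); print('slope deg',np.degrees(np.arctan(p[0])))
E
python3 m2.py
```

```text
base z 0.013733048867175163
base ((0.5432560443878174, 0.13652899861335754), (0.10021014511585236, 0.3001876175403595), 6.09299373626709)
-58 n 1660 jx [-0.0685 -0.0442] jy [-0.0468  0.0474]
flanks [0.83420371 0.03165599] [-0.83609524  0.03229456] cross y 0.00038230593593346055
58 n 1687 jx [0.0473 0.0714] jy [-0.0465  0.0477]
flanks [0.95309578 0.03088948] [-0.90043681  0.03259816] cross y 0.0009218509570285501
buffer 15 0.08611874858677887 [0.08620217 0.09245593 0.09334655] 0.0003821192852488017 303.6 167.46666666666667
alu 605 [0.0956655  0.11019666] [-0.02509772  0.02744459] 0.07166923619449755
bar 2975 jx [0.20854257 0.21343092 0.21859834] jy -0.06257435610260857 0.06482287942490839 z [0.23511847 0.23751827 0.23928273]
slope deg 0.31106533920057555
```

```bash
python3 -c "
from h import *
go([.577,-.359,.25],125.2)"
```

```text
pos [0.5049 0.1763 0.346 ] yawy 11.12 tilt z [-0.001 -0.    -1.   ] k 13 J6 0.01
[-41.5, -2.5, 7.4] 5.07
[-41.5, 1.2, 7.4] 5.07
[-41.3, 4.9, 7.4] 5.07
[-40.7, 8.5, 7.4] 5.07
[-39.8, 12.0, 7.4] 5.07
[-38.5, 15.5, 7.4] 5.07
[-37.0, 18.9, 7.4] 5.07
[-35.2, 22.1, 7.4] 5.07
[-33.1, 25.1, 7.4] 5.07
[-30.8, 27.9, 7.4] 5.07
[-28.2, 30.5, 7.4] 5.07
[-25.4, 32.9, 7.4] 5.07
[-22.4, 35.0, 7.4] 5.07
```

apply_moves:
  increments:
    - [-41.5,-2.5,7,5,80]
    - [-41.5,1,7,5,80]
    - [-41.5,5,7,5,80]
    - [-41,8.5,7,5,80]
    - [-40,12,7,5,80]
    - [-38.5,15.5,7,5,80]
    - [-37,19,7,5,80]
    - [-35,22,7,5,80]

```text
time_s: 2.55
tool_pos: [0.5505, -0.1523, 0.2904]
tool_rot: [-2.704, -1.598, -0.0]
force: [0.4, -0.4, -0.9]
opening: 0.0799
grasp_force: 0.0
```

apply_moves:
  increments:
    - [-33,25,8,5,80]
    - [-31,28,8,5,80]
    - [-28,30.5,8,5,80]
    - [-25,33,8,5,80]
    - [-22,35,8,5,80]
    - [0,0,0,0,80]
    - [0,0,0,0,80]

```text
time_s: 3.25
tool_pos: [0.5821, -0.3563, 0.2499]
tool_rot: [-2.983, -0.978, 0.001]
force: [0.8, 1.1, 0.4]
opening: 0.0797
grasp_force: 0.0
```

```bash
cat > m3.py <<'E'
from h import *
from m import line
E
python3 - <<'E'
from h import *
im,d,M,T=grab('wrist','w2.png'); P=pts(d,M,T); X,Y,Z=P[...,0],P[...,1],P[...,2]
H,S,V=cv2.split(cv2.cvtColor(im,cv2.COLOR_RGB2HSV))
b=(d>0)&(np.hypot(X-.577,Y+.359)<.11)&(Z>.03)&(Z<.06)&(S<200)
N,L,st,ce=cv2.connectedComponentsWithStats(b.astype(np.uint8)); i=1+st[1:,4].argmax(); q=P[L==i]
print('n',len(q),ce[i],np.percentile(q[:,2],[50,99]),'minrect',cv2.minAreaRect(q[:,:2].astype(np.float32)))
t=q[q[:,2]>.042]; c=t[:,:2].mean(0); w,E=np.linalg.eigh(np.cov((t[:,:2]-c).T)); print('axis',c,np.degrees(np.arctan2(E[1,1],E[0,1])))
g=(H>45)&(H<90)&(S>70)&(Z<.03)&(d>0)&(np.hypot(X-.577,Y+.359)<.12); print('cradle',cv2.minAreaRect(P[g][:,:2].astype(np.float32)),np.median(Z[g]))
go([.577,-.359,.25],125.2,1)
E
```

```text
n 6447 [275.59609121 177.6173414 ] [0.04693092 0.05067238] minrect ((0.5763124823570251, -0.35795366764068604), (0.1753370761871338, 0.03977988660335541), 35.53391647338867)
axis [ 0.58089738 -0.35442649] -144.58680759930544
cradle ((0.5762966871261597, -0.3575420379638672), (0.18647527694702148, 0.07265682518482208), 35.503875732421875) 0.009748697487270808
pos [ 0.5822 -0.3556  0.2504] yawy -53.65 tilt z [-0.001  0.002 -1.   ] k 1 J6 0.29
[-6.2, -0.3, 0.4] 1.15
```

View pics/w2.png

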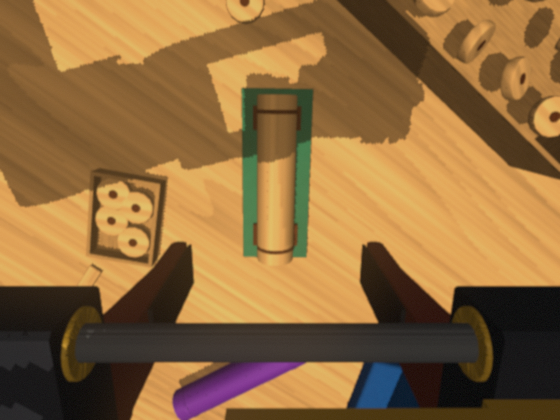

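The pale barrel sits along the cradle at (276,178) with both dark rings visible, and its top is at about 50 mm. I descend to grasp it at its middle.

```bash
python3 -c "
from h import *
go([.5765,-.358,.0145],125.45,8)"
```

```text
pos [ 0.5822 -0.3556  0.2504] yawy -53.65 tilt z [-0.001  0.002 -1.   ] k 8 J6 0.29
[-0.8, -0.1, 29.5] 0.11
[-0.8, -0.1, 29.5] 0.11
[-0.8, -0.1, 29.5] 0.11
[-0.8, -0.1, 29.5] 0.11
[-0.8, -0.1, 29.5] 0.11
[-0.8, -0.1, 29.5] 0.11
[-0.8, -0.1, 29.5] 0.11
[-0.8, -0.1, 29.5] 0.11
```

apply_moves:
  increments:
    - [-6,0,30,0.9,80]
    - [0,0,40,0,80]
    - [0,0,40,0,80]
    - [0,0,40,0,80]
    - [0,0,30,0,80]
    - [0,0,20,0,80]
    - [0,0,20,0,80]
    - [0,0,0,0,80]

```text
time_s: 4.1
tool_pos: [0.5759, -0.3573, 0.0287]
tool_rot: [-2.988, -0.956, 0.004]
force: [-0.4, 0.0, -1.0]
opening: 0.0803
grasp_force: 0.0
```

```bash
python3 -c "
from h import *
go([.5765,-.358,.0145],125.45,1)"
```

```text
pos [ 0.5759 -0.3573  0.0287] yawy -54.51 tilt z [-0.004  0.003 -1.   ] k 1 J6 0.29
[0.1, 1.0, 14.2] 0.04
x 1
```

apply_moves:
  increments:
    - [0,1,8,0,80]
    - [0,0,6,0,60]
    - [0,0,0,0,48]
    - [0,0,0,0,42]
    - [0,0,0,0,36]
    - [0,0,0,0,30]
    - [0,0,0,0,30]
    - [0,0,0,0,30]

```text
time_s: 4.9
tool_pos: [0.5768, -0.3602, 0.017]
tool_rot: [-2.991, -0.951, 0.002]
force: [-3.6, 5.2, 6.6]
opening: 0.0391
grasp_force: 30.0
```

apply_moves:
  increments:
    - [0,0,-4,0,30]
    - [0,0,-6,0,30]
    - [0,0,-15,0,30]
    - [0,0,-30,0,30]
    - [0,0,-40,0,30]
    - [0,0,-40,0,30]
    - [0,0,-10,0,30]
    - [0,0,0,0,30]

```text
time_s: 5.7
tool_pos: [0.5795, -0.363, 0.1649]
tool_rot: [2.989, 0.951, 0.005]
force: [-0.3, -0.1, -1.5]
opening: 0.0395
grasp_force: 30.0
```

```bash
python3 - <<'E'
from h import *
im,d,M,T=grab('wrist','w3.png'); s=robot.state(); p=np.array(s['tool_pos']); Rm=R.from_rotvec(s['tool_rot']).as_matrix()
P=(pts(d,M,T)-p)@Rm   # tool frame
x,y,z=P[...,0],P[...,1],P[...,2]
v,u=np.mgrid[:420,:560]
b=(d>0)&(abs(y)<.022)&(x>-.12)&(x<.12)&(z>-.06)&(z<.02)&(v<330)
q=P[b]; print(len(q), 'x',np.percentile(q[:,0],[.5,50,99.5]).round(4),'z min',np.percentile(q[:,2],[1,50,99]).round(4),'y',np.percentile(q[:,1],[1,99]).round(4))
for a in (.02,.04,.06,.08):
    w=q[abs(q[:,0]-a)<.006]; 
    if len(w)>20: print(a,len(w),'top z',np.percentile(w[:,2],3).round(4),'ymid',((np.percentile(w[:,1],1)+np.percentile(w[:,1],99))/2).round(4))
print(robot.state()['force'],robot.state()['tool_pos'])
O=np.array([.5479,.0915]); A=np.radians(96); ax=np.array([np.cos(A),np.sin(A)]); t=O-.017*ax; print('target',t)
go([*t,.16],186)
E
```

```text
27596 x [-0.0128  0.0415  0.0885] z min [-0.056  -0.033  -0.0176] y [-0.0207  0.0209]
0.02 2670 top z -0.0354 ymid 0.0002
0.04 2996 top z -0.0355 ymid 0.0001
0.06 3361 top z -0.0356 ymid 0.0001
0.08 3827 top z -0.0357 ymid 0.0
[-0.2069203   0.50194552 -1.70708202] [ 0.5781727  -0.36206998  0.16244672]
target [0.54967698 0.07459313]
pos [ 0.5782 -0.3621  0.1624] yawy -54.69 tilt z [ 0.001 -0.001 -1.   ] k 10 J6 0.29
[22.9, -37.3, 0.2] -6.07
[26.7, -34.7, 0.2] -6.07
[30.2, -31.6, 0.2] -6.07
[33.4, -28.3, 0.2] -6.07
[36.2, -24.6, 0.2] -6.07
[38.6, -20.6, 0.2] -6.07
[40.6, -16.4, 0.2] -6.07
[42.1, -12.0, 0.2] -6.07
[43.1, -7.5, 0.2] -6.07
[43.7, -2.9, 0.2] -6.07
```

View pics/w3.png

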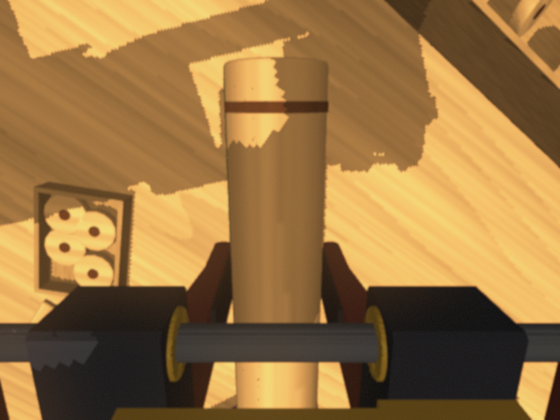

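The barrel is in hand, straight between the pads, with its leading end at (276,62) and its axis 15.5 mm behind the TCP. I carry it to above the jig, aiming for jig x of about −17 mm.

apply_moves:
  increments:
    - [23,-37,0,-6,30]
    - [26.5,-35,0,-6,30]
    - [30,-32,0,-6,30]
    - [33,-28,0,-6,30]
    - [36,-24.5,0,-6,30]
    - [38.5,-20.5,0,-6,30]
    - [40.5,-16.5,0,-6,30]
    - [42,-12,0,-6,30]

```text
time_s: 6.55
tool_pos: [0.5537, -0.0114, 0.1593]
tool_rot: [-2.341, -2.091, 0.005]
force: [0.3, -0.0, -1.7]
opening: 0.0396
grasp_force: 30.0
```

apply_moves:
  increments:
    - [43,-7.5,0,-6,30]
    - [38,-3,0,-6,30]
    - [0,0,0,0,30]
    - [0,0,0,0,30]
    - [0,0,0,0,30]

```text
time_s: 7.05
tool_pos: [0.5502, 0.0674, 0.1605]
tool_rot: [-2.117, -2.32, 0.003]
force: [0.2, 0.8, -1.1]
opening: 0.0394
grasp_force: 30.0
```

```bash
cat >> h.py <<'E'
O=np.array([.5479,.0915]); A=np.radians(96.0); ax=np.array([np.cos(A),np.sin(A)]); ay=np.array([-ax[1],ax[0]])
def W(x,y): return O+x*ax+y*ay
E
python3 -c "
from h import *
print(robot.state()['force'])
go([*W(-.017,0),.0645],186,3)"
```

```text
[ 0.19006152  0.82977933 -1.09704202]
pos [0.5502 0.0674 0.1605] yawy 5.24 tilt z [-0.002 -0.001 -1.   ] k 3 J6 -0.09
[2.4, 0.1, 32.0] -0.25
[2.4, 0.1, 32.0] -0.25
[2.4, 0.1, 32.0] -0.25
```

apply_moves:
  increments:
    - [3.5,0,30,-0.4,30]
    - [3.5,0,30,-0.4,30]
    - [0,0,25,0,30]
    - [0,0,11,0,30]
    - [0,0,7,0,30]
    - [0,0,3,0,30]
    - [0,0,0,0,30]
    - [0,0,0,0,30]

```text
time_s: 7.85
tool_pos: [0.5511, 0.0751, 0.0566]
tool_rot: [2.099, 2.335, 0.002]
force: [-0.9, -0.6, 0.0]
opening: 0.0397
grasp_force: 30.0
```

```bash
python3 -c "
from h import *
go([*W(-.017,0),.0465],186,1)"
```

```text
pos [0.5511 0.0751 0.0566] yawy 6.1 tilt z [ 0.002 -0.    -1.   ] k 1 J6 -0.09
[-0.4, -1.5, 10.1] 0.1
```

apply_moves:
  increments:
    - [0,0,3,0,30]
    - [0,0,3,0,30]
    - [0,0,2,0,30]
    - [0,0,0,0,30]
    - [0,0,0,0,30]

```text
time_s: 8.35
tool_pos: [0.55, 0.0753, 0.0476]
tool_rot: [-2.1, -2.337, 0.0]
force: [-0.6, -0.1, 0.0]
opening: 0.0392
grasp_force: 30.0
```

```bash
python3 -c "
from h import *
for i in range(2):
  print(robot.state()['force'].__array__().round(2) if 0 else np.round(robot.state()['force'],2))
  go([*W(-.017,0),.0445],186,1)
"
```

```text
[-0.58 -0.13  0.01]
pos [0.55   0.0753 0.0476] yawy 6.12 tilt z [-0. -0. -1.] k 1 J6 -0.09
[-0.7, -0.4, 3.1] 0.12
[-0.58 -0.13  0.01]
pos [0.55   0.0753 0.0476] yawy 6.12 tilt z [-0. -0. -1.] k 1 J6 -0.09
[-0.7, -0.4, 3.1] 0.12
```

apply_moves:
  increments:
    - [0,0,0.7,0,30]
    - [0,0,0.7,0,30]
    - [0,0,0,0,30]
    - [0,0,0,0,30]

```text
time_s: 8.75
tool_pos: [0.55, 0.0753, 0.0475]
tool_rot: [2.1, 2.337, -0.0]
force: [-5.1, 0.1, 14.1]
opening: 0.0394
grasp_force: 30.0
```

apply_moves:
  increments:
    - [0,0,0.7,0,30]
    - [0,0,0,0,30]
    - [0,0,0,0,30]

```text
time_s: 9.05
tool_pos: [0.5501, 0.0753, 0.0474]
tool_rot: [2.099, 2.337, 0.0]
force: [-6.5, 0.4, 19.9]
opening: 0.0394
grasp_force: 30.0
```

apply_moves:
  increments:
    - [0,0,-1.6,0,30]
    - [0,-1,0,0,30]
    - [0,0,0,0,30]
    - [0,0,0,0,30]

```text
time_s: 9.45
tool_pos: [0.5493, 0.0751, 0.0471]
tool_rot: [2.1, 2.337, -0.0]
force: [-0.8, 0.5, 2.0]
opening: 0.0397
grasp_force: 30.0
```

apply_moves:
  increments:
    - [0,0,0.6,0,30]
    - [0,0,0,0,30]
    - [0,0,0,0,30]

```text
time_s: 9.75
tool_pos: [0.5494, 0.0752, 0.0469]
tool_rot: [2.1, 2.336, 0.0]
force: [-1.3, 0.1, 6.8]
opening: 0.0395
grasp_force: 30.0
```

apply_moves:
  increments:
    - [0,-0.6,0,0,30]
    - [0,0,0,0,30]
    - [0,0,0,0,30]

```text
time_s: 10.05
tool_pos: [0.5494, 0.0752, 0.0469]
tool_rot: [2.1, 2.336, 0.002]
force: [-0.2, 0.3, 6.2]
opening: 0.0393
grasp_force: 30.0
```

apply_moves:
  increments:
    - [0,-0.6,0,0,30]
    - [0,0,0,0,30]
    - [0,0,0,0,30]

```text
time_s: 10.35
tool_pos: [0.5494, 0.0752, 0.0469]
tool_rot: [2.099, 2.335, 0.003]
force: [3.1, 0.9, 4.0]
opening: 0.0394
grasp_force: 30.0
```

apply_moves:
  increments:
    - [0,0.6,-0.4,0,30]
    - [0,0,0,0,30]
    - [0,0,0,0,46]
    - [0,0,0,0,52]
    - [0,0,0,0,52]
    - [0,0,0,0,52]
    - [0,0,0,0,52]

```text
time_s: 11.05
tool_pos: [0.5481, 0.075, 0.0467]
tool_rot: [-2.099, -2.336, 0.001]
force: [0.6, 0.4, 1.2]
opening: 0.0522
grasp_force: 0.0
```

```bash
cat > look.py <<'E'
from h import *
import sys
def barrel(n,save=None):
    im,d,M,T=grab(n,save); P=pts(d,M,T); J=(P[...,:2]-O); jx=J@ax; jy=J@ay; Z=P[...,2]
    ok=(d>0)&(abs(jy)<.03)&(abs(jx)<.15)&(Z>.066)&(Z<.084)
    H,S,V=cv2.split(cv2.cvtColor(im,cv2.COLOR_RGB2HSV))
    for lo,hi in ((-.11,-.08),(-.08,-.05),(-.05,-.03),(.03,.06),(.06,.09)):
        q=ok&(jx>lo)&(jx<hi)
        if q.sum()>30: print(n,lo,q.sum(),'top',np.percentile(Z[q],97).round(4),'jy',((np.percentile(jy[q],1)+np.percentile(jy[q],99))/2).round(4),'x',jx[q].min().round(4),jx[q].max().round(4))
if __name__=='__main__':
    print(np.round(robot.state()['force'],2),robot.state()['tool_pos'])
    barrel(sys.argv[1],sys.argv[2])
E
python3 look.py wrist w4.png; python3 look.py top t4.png
```

```text
[0.61 0.42 1.19] [0.54813858 0.07504984 0.04674575]
wrist -0.08 3096 top 0.0798 jy 0.0001 x -0.079 -0.05
wrist -0.05 587 top 0.0801 jy -0.0001 x -0.05 -0.03
wrist 0.03 8394 top 0.0801 jy 0.0003 x 0.03 0.06
wrist 0.06 5402 top 0.08 jy 0.0004 x 0.06 0.09
[ 1.17 -0.41  0.33] [0.5483011  0.07503203 0.04682025]
top -0.11 116 top 0.0831 jy -0.0008 x -0.1041 -0.0803
top 0.03 104 top 0.0821 jy 0.0056 x 0.0302 0.0599
top 0.06 42 top 0.0826 jy 0.0048 x 0.0602 0.0706
```

View pics/w4.png

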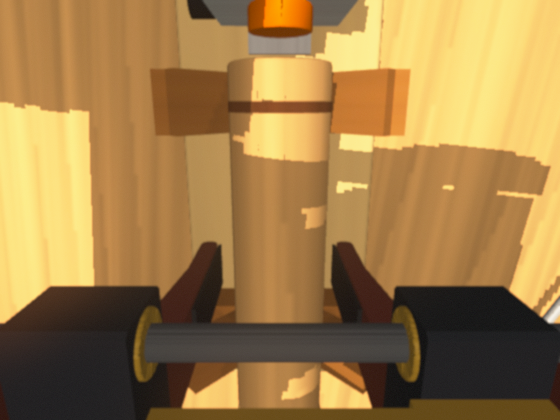

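Bedded: barrel top is at 80 mm and centred to within 0.5 mm. Its end at (280,62) is clear of the orange buffer at (280,20). I'll slide it by pushing its free end with shut fingers, which gives a clean force reading and a self-balancing release.

apply_moves:
  increments:
    - [0,1,-5,0,52]
    - [0,0,-25,0,56]
    - [0,0,-30,0,56]
    - [-30,0,-10,0,40]
    - [-45,0,0,0,10]
    - [-40,0,0,0,0]
    - [0,0,10,0,0]
    - [0,0,0,0,0]

```text
time_s: 11.95
tool_pos: [0.561, -0.0396, 0.1062]
tool_rot: [-2.101, -2.333, 0.001]
force: [-1.1, 0.4, -0.8]
opening: 0.0196
grasp_force: 0.0
```

```bash
python3 -c "
from h import *
print(np.round(robot.state()['force'],2))
go([*W(-.131,0.0003),.052],186,1)"
```

```text
[-1.05  0.43 -0.77]
pos [ 0.561  -0.0396  0.1062] yawy 5.98 tilt z [-0.002  0.001 -1.   ] k 1 J6 -0.3
[0.7, 0.5, 54.2] -0.02
x 1
```

apply_moves:
  increments:
    - [0,0.5,25,0,0]
    - [0,0,20,0,0]
    - [0,0,9,0,0]
    - [3,0,0,0,0]
    - [3,0,0,0,0]
    - [0,0,0,0,0]
    - [0,0,0,0,0]

```text
time_s: 12.65
tool_pos: [0.5624, -0.0329, 0.0539]
tool_rot: [2.098, 2.336, 0.001]
force: [0.1, 0.7, -0.5]
opening: 0.0
grasp_force: 0.0
```

apply_moves:
  increments:
    - [2,0,0,0,0]
    - [2,0,0,0,0]
    - [2,0,0,0,0]
    - [2,0,0,0,0]
    - [0,0,0,0,0]
    - [0,0,0,0,0]

```text
time_s: 13.25
tool_pos: [0.5609, -0.0251, 0.0529]
tool_rot: [2.1, 2.337, -0.0]
force: [-0.3, -0.4, 0.1]
opening: 0.0008
grasp_force: 0.0
```

apply_moves:
  increments:
    - [1,0,0,0,0]
    - [1,0,0,0,0]
    - [1,0,0,0,0]
    - [1,0,0,0,0]
    - [1,0,0,0,0]
    - [1,0,0,0,0]
    - [0,0,0,0,0]

```text
time_s: 13.95
tool_pos: [0.5602, -0.019, 0.053]
tool_rot: [-2.1, -2.337, 0.0]
force: [0.2, 0.3, 0.3]
opening: 0.0003
grasp_force: 0.0
```

```bash
python3 look.py wrist w5.png; python3 -c "
from h import *
print((np.array(robot.state()['tool_pos'])[:2]-O)@ax)"
```

```text
[0.24 0.31 0.3 ] [ 0.56020599 -0.01903571  0.05296265]
wrist -0.11 4112 top 0.0819 jy 0.0001 x -0.1015 -0.08
wrist -0.08 7015 top 0.0801 jy 0.0001 x -0.08 -0.05
wrist -0.05 5436 top 0.0801 jy 0.0002 x -0.05 -0.03
-0.11119060971084355
```

View pics/w5.png

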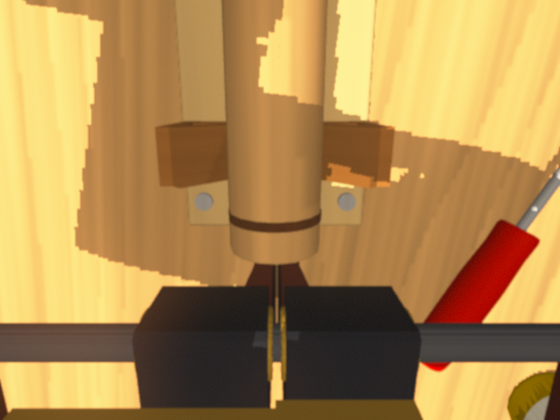

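The barrel's free end is at (275,262) with the shut fingertips just touching or almost touching it. I push on in small steps.

apply_moves:
  increments:
    - [1,0,0,0,0]
    - [1,0,0,0,0]
    - [1,0,0,0,0]
    - [1,0,0,0,0]

```text
time_s: 14.4
tool_pos: [0.5598, -0.0152, 0.053]
tool_rot: [2.1, 2.337, -0.0]
force: [0.1, 0.0, 1.0]
opening: 0.0006
grasp_force: 0.5
```

apply_moves:
  increments:
    - [1,0,0,0,0]
    - [1,0,0,0,0]
    - [1,0,0,0,0]
    - [1,0,0,0,0]

```text
time_s: 14.8
tool_pos: [0.5594, -0.0116, 0.053]
tool_rot: [2.099, 2.337, -0.001]
force: [0.2, -4.4, 0.6]
opening: 0.0006
grasp_force: 2.0
```

apply_moves:
  increments:
    - [1,0,0,0,0]
    - [1,0,0,0,0]
    - [0,0,0,0,0]

```text
time_s: 15.1
tool_pos: [0.5595, -0.0102, 0.0532]
tool_rot: [2.098, 2.336, -0.001]
force: [-0.3, -6.0, 1.0]
opening: 0.0009
grasp_force: 3.0
```

apply_moves:
  increments:
    - [0,0,0,0,0]
    - [0,0,0,0,0]
    - [0,0,0,0,0]
    - [0,0,0,0,0]

```text
time_s: 15.5
tool_pos: [0.5594, -0.0101, 0.0531]
tool_rot: [2.099, 2.336, -0.001]
force: [-0.1, -6.1, 0.6]
opening: 0.0004
grasp_force: 2.9
```

apply_moves:
  increments:
    - [0.5,0,0,0,0]
    - [0,0,0,0,0]
    - [0,0,0,0,0]

```text
time_s: 15.8
tool_pos: [0.5594, -0.01, 0.0532]
tool_rot: [2.098, 2.336, -0.002]
force: [0.4, -8.0, 0.5]
opening: 0.0006
grasp_force: 3.6
```

apply_moves:
  increments:
    - [-0.3,0,0,0,0]
    - [-0.3,0,0,0,0]
    - [-0.3,0,0,0,0]
    - [-0.3,0,0,0,0]
    - [-0.3,0,0,0,0]
    - [-0.3,0,0,0,0]
    - [-0.3,0,0,0,0]
    - [-0.3,0,0,0,0]

```text
time_s: 16.6
tool_pos: [0.5594, -0.011, 0.053]
tool_rot: [-2.1, -2.336, -0.0]
force: [-0.3, -3.4, 1.0]
opening: 0.0006
grasp_force: 1.4
```

apply_moves:
  increments:
    - [-0.3,0,0,0,0]
    - [-0.3,0,0,0,0]
    - [-0.3,0,0,0,0]
    - [-0.3,0,0,0,0]
    - [-0.3,0,0,0,0]
    - [-0.3,0,0,0,0]
    - [-0.5,0,0,0,0]
    - [-0.5,0,0,0,0]

```text
time_s: 17.4
tool_pos: [0.5595, -0.0139, 0.0529]
tool_rot: [-2.1, -2.336, 0.0]
force: [0.4, -0.1, 0.4]
opening: 0.0003
grasp_force: 0.0
```

Buffer felt: about 5–7 N held, then eased off with the barrel following. Next is the clamp bar.

apply_moves:
  increments:
    - [-5,0,0,0,0]
    - [-8,0,-10,0,0]
    - [0,0,-50,0,20]
    - [0,0,-50,0,40]
    - [0,0,-50,0,44]
    - [0,0,-50,0,44]
    - [0,0,-50,0,44]
    - [0,0,-20,0,44]

```text
time_s: 18.2
tool_pos: [0.563, -0.0278, 0.3396]
tool_rot: [2.095, 2.33, 0.007]
force: [0.4, -0.1, -0.0]
opening: 0.0433
grasp_force: 0.0
```

```bash
python3 look.py wrist w6.png; python3 -c "
from h import *
go([*W(.213,.040),.32],96)"
```

```text
[ 0.36 -0.11 -0.05] [ 0.56301369 -0.02782651  0.33964623]
wrist -0.11 343 top 0.0802 jy -0.0005 x -0.0922 -0.08
wrist -0.08 902 top 0.0806 jy 0.0001 x -0.08 -0.0502
wrist -0.05 621 top 0.0804 jy 0.0001 x -0.0493 -0.03
wrist 0.03 997 top 0.0805 jy -0.0 x 0.03 0.0586
pos [ 0.5639 -0.028   0.3411] yawy 6.09 tilt z [ 0.011 -0.002 -1.   ] k 12 J6 -0.28
[27.8, -3.6, 1.6] -7.49
[28.0, 0.1, 1.6] -7.49
[27.8, 3.7, 1.6] -7.49
[27.1, 7.3, 1.6] -7.49
[25.9, 10.8, 1.6] -7.49
[24.3, 14.1, 1.6] -7.49
[22.2, 17.1, 1.6] -7.49
[19.8, 19.9, 1.6] -7.49
[17.0, 22.3, 1.6] -7.49
[14.0, 24.3, 1.6] -7.49
[10.7, 25.9, 1.6] -7.49
[7.2, 27.1, 1.6] -7.49
```

apply_moves:
  increments:
    - [28,-3.5,0,-7.5,44]
    - [28,0,0,-7.5,44]
    - [28,3.5,0,-7.5,44]
    - [27,7.5,0,-7.5,44]
    - [26,11,0,-7.5,44]
    - [24.5,14,0,-7.5,44]
    - [22,17,0,-7.5,44]
    - [20,20,0,-7.5,44]

```text
time_s: 19.05
tool_pos: [0.5078, 0.1923, 0.3325]
tool_rot: [-0.642, -3.074, 0.001]
force: [-0.8, 0.1, -0.3]
opening: 0.0441
grasp_force: 0.0
```

apply_moves:
  increments:
    - [17,22,0,-7.5,44]
    - [14,24,0,-7.5,44]
    - [11,26,0,-7.5,44]
    - [7,27,0,-7.5,44]
    - [0,0,0,0,44]
    - [0,0,0,0,44]
    - [0,0,0,0,44]

```text
time_s: 19.75
tool_pos: [0.4822, 0.2992, 0.3327]
tool_rot: [0.164, -3.137, 0.002]
force: [-0.1, -0.5, 0.3]
opening: 0.0439
grasp_force: 0.0
```

```bash
python3 - <<'E'
from h import *
im,d,M,T=grab('wrist','w7.png'); P=pts(d,M,T); J=P[...,:2]-O; jx=J@ax; jy=J@ay; Z=P[...,2]
H,S,V=cv2.split(cv2.cvtColor(im,cv2.COLOR_RGB2HSV))
b=(d>0)&(V<80)&(S<130)&(Z>.2)&(Z<.26)&(jx>.17)&(jx<.25)&(abs(jy)<.07)
for lo in np.arange(-.06,.06,.02):
    q=b&(jy>lo)&(jy<lo+.02)
    if q.sum()>20: print(lo.round(3),q.sum(),'jx',np.percentile(jx[q],[2,50,98]).round(4),'z',np.percentile(Z[q],[2,98]).round(4))
im2,d2,M2,T2=grab('side'); P=pts(d2,M2,T2); J=P[...,:2]-O; jx=J@ax; jy=J@ay; Z=P[...,2]
V=im2.max(2); b=(V<70)&(Z>.2)&(Z<.26)&(jx>.17)&(jx<.25)&(abs(jy)<.07); print('side',b.sum(),np.percentile(jx[b],[2,98]),np.percentile(Z[b],[2,98]))
go([*W(.213,.040),.212],96,3)
E
```

```text
-0.06 114 jx [0.2079 0.2127 0.2183] z [0.235 0.239]
-0.04 144 jx [0.208  0.2127 0.2174] z [0.2349 0.2391]
-0.02 217 jx [0.1847 0.2098 0.2174] z [0.205 0.239]
0.0 283 jx [0.183  0.1947 0.2166] z [0.2012 0.2388]
0.02 121 jx [0.2069 0.2121 0.2173] z [0.2345 0.2391]
0.04 32 jx [0.2085 0.2129 0.2168] z [0.2363 0.2396]
side 116 [0.17898151 0.21323597] [0.20197891 0.2401175 ]
pos [0.4823 0.2992 0.3329] yawy 95.97 tilt z [-0.    -0.001 -1.   ] k 3 J6 -1.24
[-1.2, -0.1, 40.3] -0.01
x 3
```

View pics/w7.png

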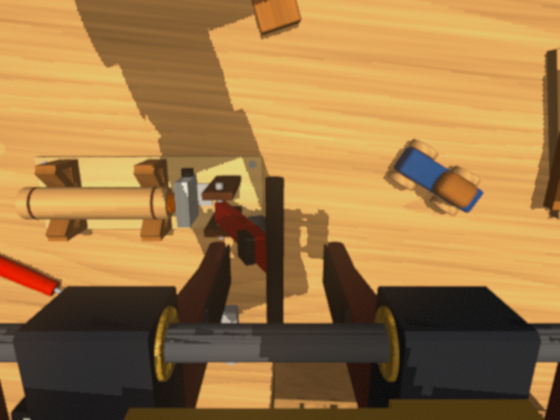

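The clamp bar runs vertically at column 275, centred between the fingers, with its robot-side end at (275,178) and the red arm joining near (265,265). The barrel's end touches the orange buffer at (170,203). I descend onto the bar and pinch.

apply_moves:
  increments:
    - [-2,0,40,0,44]
    - [0,0,40,0,44]
    - [0,0,25,0,44]
    - [0,0,10,0,44]
    - [0,0,5,0,44]
    - [0,0,0,0,44]
    - [0,0,0,0,44]

```text
time_s: 20.55
tool_pos: [0.4851, 0.3009, 0.2144]
tool_rot: [-0.167, 3.135, 0.001]
force: [-0.2, 0.6, 0.2]
opening: 0.0437
grasp_force: 0.0
```

apply_moves:
  increments:
    - [0,0,0,0,30]
    - [0,0,0,0,22]
    - [0,0,0,0,17]
    - [0,0,0,0,14]
    - [0,0,0,0,11]
    - [0,0,0,0,8]
    - [0,0,0,0,8]
    - [0,0,0,0,8]

```text
time_s: 21.35
tool_pos: [0.4845, 0.2978, 0.2133]
tool_rot: [-0.168, 3.137, -0.008]
force: [1.0, -10.2, 4.3]
opening: 0.0131
grasp_force: 30.0
```

```bash
python3 - <<'E'
from h import *
s=robot.state(); p=np.array(s['tool_pos']); j=(p[:2]-O); x,y=j@ax,j@ay; z=p[2]+.0187
print('grasp jig',x,y,z,np.round(s['force'],2),s['opening'],s['grasp_force'],'r',np.hypot(x-.15,z-.095),np.degrees(np.arctan2(x-.15,z-.095)))
th0=np.arctan2(x-.15,z-.095); 
th=np.linspace(th0,-np.pi/2,41); X=np.sin(th)*.15;Zz=np.cos(th)*.15
for i in range(40): print(i,np.degrees(th[i+1]).round(1),'dy',((X[i+1]-X[i])*1000).round(1),'dz',(-(Zz[i+1]-Zz[i])*1000).round(1))
E
```

```text
grasp jig 0.21183591745661629 0.041467220008196186 0.23198921317386414 [  0.97 -10.17   4.28] 0.0130518371349018 30.0001859664917 r 0.15029878646780837 24.294064364205777
0 21.4 dy -6.9 dz -2.9
1 18.6 dy -7.0 dz -2.6
2 15.7 dy -7.1 dz -2.2
3 12.9 dy -7.2 dz -1.8
4 10.0 dy -7.3 dz -1.5
5 7.1 dy -7.4 dz -1.1
6 4.3 dy -7.4 dz -0.7
7 1.4 dy -7.5 dz -0.4
8 -1.4 dy -7.5 dz -0.0
9 -4.3 dy -7.5 dz 0.4
10 -7.1 dy -7.4 dz 0.7
11 -10.0 dy -7.4 dz 1.1
12 -12.9 dy -7.3 dz 1.5
13 -15.7 dy -7.2 dz 1.8
14 -18.6 dy -7.1 dz 2.2
15 -21.4 dy -7.0 dz 2.6
16 -24.3 dy -6.9 dz 2.9
17 -27.1 dy -6.7 dz 3.2
18 -30.0 dy -6.6 dz 3.6
19 -32.9 dy -6.4 dz 3.9
20 -35.7 dy -6.2 dz 4.2
21 -38.6 dy -6.0 dz 4.5
22 -41.4 dy -5.7 dz 4.8
23 -44.3 dy -5.5 dz 5.1
24 -47.1 dy -5.2 dz 5.4
25 -50.0 dy -4.9 dz 5.6
26 -52.9 dy -4.7 dz 5.8
27 -55.7 dy -4.4 dz 6.1
28 -58.6 dy -4.1 dz 6.3
29 -61.4 dy -3.7 dz 6.5
30 -64.3 dy -3.4 dz 6.7
31 -67.1 dy -3.1 dz 6.8
32 -70.0 dy -2.7 dz 7.0
33 -72.9 dy -2.4 dz 7.1
34 -75.7 dy -2.0 dz 7.2
35 -78.6 dy -1.7 dz 7.3
36 -81.4 dy -1.3 dz 7.4
37 -84.3 dy -0.9 dz 7.4
38 -87.1 dy -0.6 dz 7.5
39 -90.0 dy -0.2 dz 7.5
```

apply_moves:
  increments:
    - [0,-8,-3,0,8]
    - [0,-7,-2.5,0,8]
    - [0,-7,-2,0,8]
    - [0,-7,-2,0,8]
    - [0,-7.5,-1.5,0,8]
    - [0,-7.5,-1,0,8]
    - [0,0,0,0,8]
    - [0,0,0,0,8]

```text
time_s: 22.15
tool_pos: [0.4889, 0.2563, 0.2257]
tool_rot: [-0.167, 3.137, -0.0]
force: [-1.0, 2.7, 7.3]
opening: 0.0132
grasp_force: 30.0
```

```bash
cat > c.py <<'E'
from h import *
import sys
s=robot.state(); p=np.array(s['tool_pos']); j=(p[:2]-O); x,y=j@ax,j@ay; z=p[2]+.0187; F=np.array(s['force'])
th0=np.arctan2(x-.15,z-.095)
print('grasp jig',np.round([x,y,z],4),'F along jig x,y,z',np.round([F[:2]@ax,F[:2]@ay,F[2]],1),s['opening'].round(4) if hasattr(s['opening'],'round') else s['opening'],'r',np.hypot(x-.15,z-.095).round(4),'th',np.degrees(th0).round(1))
n=int(sys.argv[1]); st=np.radians(float(sys.argv[2])); r=.1503
th=th0-st*np.arange(n+1)
X=.15+r*np.sin(th); Z=.095+r*np.cos(th); px,pz=x,z
for i in range(1,n+1): print(round((X[i]-px)*1000,1),round((pz-Z[i])*1000,1),end=' | '); px,pz=X[i],Z[i]
E
python3 c.py 8 2.8
```

```text
grasp jig [0.17   0.0414 0.2444] F along jig x,y,z [2.8 0.7 7.3] 0.013200110112380104 r 0.1507 th 7.6
-7.4 -0.4 | -7.3 -0.4 | -7.3 -0.1 | -7.3 0.3 | -7.3 0.6 | -7.3 1.0 | -7.2 1.3 | -7.1 1.7 |
```

apply_moves:
  increments:
    - [0,-7.5,-1.2,0,8]
    - [0,-7.5,-0.5,0,8]
    - [0,-7.5,0,0,8]
    - [0,-7.5,0.3,0,8]
    - [0,-7.5,0.6,0,8]
    - [0,-7,1,0,8]
    - [0,0,0,0,8]

```text
time_s: 22.85
tool_pos: [0.4933, 0.2112, 0.2245]
tool_rot: [0.166, -3.136, 0.002]
force: [-1.5, 0.0, 3.2]
opening: 0.0132
grasp_force: 30.0
```

```bash
python3 c.py 8 2.8
```

```text
grasp jig [0.1248 0.0417 0.2432] F along jig x,y,z [0.2 1.5 3.2] 0.013214679692819042 r 0.1503 th -9.7
-7.2 1.4 | -7.1 1.8 | -7.0 2.1 | -6.9 2.4 | -6.8 2.8 | -6.7 3.1 | -6.5 3.4 | -6.3 3.7 |
```

apply_moves:
  increments:
    - [0,-7,1.2,0,8]
    - [0,-7,1.8,0,8]
    - [0,-7,2.1,0,8]
    - [0,-7,2.4,0,8]
    - [0,-7,2.8,0,8]
    - [0,-6.5,3.1,0,8]
    - [0,-6.5,3.4,0,8]
    - [0,0,0,0,8]

```text
time_s: 23.65
tool_pos: [0.4982, 0.1636, 0.2072]
tool_rot: [0.166, -3.136, 0.002]
force: [-2.7, -0.5, -0.1]
opening: 0.013
grasp_force: 30.0
```

```bash
python3 c.py 8 2.8
```

```text
grasp jig [0.0769 0.0419 0.2259] F along jig x,y,z [-0.2  2.7 -0.1] 0.013020826410669666 r 0.1499 th -29.2
-6.5 3.4 | -6.1 4.0 | -5.9 4.3 | -5.7 4.6 | -5.5 4.9 | -5.2 5.2 | -5.0 5.4 | -4.7 5.6 |
```

apply_moves:
  increments:
    - [0,-6.3,3.6,0,8]
    - [0,-6,4,0,8]
    - [0,-6,4.3,0,8]
    - [0,-5.7,4.6,0,8]
    - [0,-5.5,4.9,0,8]
    - [0,-5.2,5.2,0,8]
    - [0,-5,5.4,0,8]
    - [0,0,0,0,8]

```text
time_s: 24.45
tool_pos: [0.5024, 0.1247, 0.175]
tool_rot: [0.167, -3.136, 0.001]
force: [-3.7, 0.8, -1.7]
opening: 0.0135
grasp_force: 30.0
```

```bash
python3 c.py 8 2.8
```

```text
grasp jig [0.0377 0.0418 0.1937] F along jig x,y,z [ 1.2  3.6 -1.7] 0.013453644460400458 r 0.1495 th -48.7
-5.3 5.1 | -4.4 5.9 | -4.1 6.1 | -3.8 6.3 | -3.5 6.4 | -3.2 6.6 | -2.9 6.8 | -2.5 6.9 |
```

apply_moves:
  increments:
    - [0.2,-5,5.3,0,8]
    - [0.2,-4.5,5.9,0,8]
    - [0,-4.2,6.1,0,8]
    - [0,-3.9,6.3,0,8]
    - [0,-3.6,6.4,0,8]
    - [0,-3.2,6.6,0,8]
    - [0,0,0,0,8]

```text
time_s: 25.15
tool_pos: [0.5051, 0.1006, 0.1385]
tool_rot: [0.167, -3.137, 0.001]
force: [-4.1, -0.7, -1.1]
opening: 0.0132
grasp_force: 30.0
```

```bash
python3 c.py 6 2.8
```

```text
grasp jig [0.0135 0.0416 0.1572] F along jig x,y,z [-0.2  4.1 -1.1] 0.013203185750464126 r 0.15 th -65.5
-3.2 6.6 | -2.5 6.9 | -2.2 7.0 | -1.9 7.1 | -1.5 7.2 | -1.2 7.3 |
```

apply_moves:
  increments:
    - [0.3,-3,6.5,0,8]
    - [0.3,-2.6,6.8,0,8]
    - [0,-2.3,7,0,8]
    - [0,-2,7,0,8]
    - [0,-1.6,7,0,8]
    - [0,-0.9,5,0,8]
    - [0,0,0,0,8]

```text
time_s: 25.85
tool_pos: [0.5063, 0.0885, 0.0995]
tool_rot: [-0.167, 3.137, -0.0]
force: [-0.3, 0.2, -0.2]
opening: 0.0131
grasp_force: 30.0
```

```bash
python3 c.py 7 1.2
```

```text
grasp jig [0.0014 0.0417 0.1182] F along jig x,y,z [ 0.2  0.3 -0.2] 0.013062104351746127 r 0.1504 th -81.1
-0.4 3.1 | -0.4 3.1 | -0.3 3.1 | -0.3 3.1 | -0.2 3.1 | -0.1 3.1 | -0.1 3.1 |
```

apply_moves:
  increments:
    - [0,-0.4,4,0,8]
    - [0,-0.4,4,0,8]
    - [0,-0.3,3,0,8]
    - [0,-0.2,3,0,8]
    - [0,-0.1,2,0,8]
    - [0,0,1,0,8]
    - [0,0,0,0,8]
    - [0,0,0,0,8]

```text
time_s: 26.65
tool_pos: [0.5064, 0.0868, 0.0831]
tool_rot: [-0.168, 3.136, -0.002]
force: [0.5, -5.9, -1.2]
opening: 0.0138
grasp_force: 30.0
```

```bash
python3 c.py 4 .4
```

```text
grasp jig [-0.0003  0.0417  0.1018] F along jig x,y,z [-5.9  0.1 -1.2] 0.013757322664988438 r 0.1505 th -87.4
0.1 1.1 | -0.0 1.0 | -0.0 1.0 | -0.0 1.0 |
```

apply_moves:
  increments:
    - [0,-0.4,1,0,8]
    - [0,0,1,0,8]
    - [0,0,1,0,8]
    - [0,0,0,0,8]
    - [0,0,0,0,8]

```text
time_s: 27.15
tool_pos: [0.5064, 0.0866, 0.08]
tool_rot: [-0.168, 3.136, -0.001]
force: [0.7, -4.4, -0.9]
opening: 0.0131
grasp_force: 30.0
```

apply_moves:
  increments:
    - [0,0,0.7,0,8]
    - [0,0,0.7,0,8]
    - [0,0,0,0,8]
    - [0,0,0,0,8]

```text
time_s: 27.55
tool_pos: [0.5064, 0.0866, 0.0787]
tool_rot: [-0.168, 3.136, -0.001]
force: [0.9, -5.5, -0.0]
opening: 0.0131
grasp_force: 30.0
```

```bash
python3 c.py 4 .4
```

```text
grasp jig [-0.0005  0.0418  0.0974] F along jig x,y,z [-5.5 -0.3 -0. ] 0.013078495451410852 r 0.1506 th -89.1
0.3 1.1 | -0.0 1.0 | 0.0 1.0 | 0.0 1.0 |
```

apply_moves:
  increments:
    - [0,-0.3,0.5,0,8]
    - [0,0,0.5,0,8]
    - [0,0,0,0,8]
    - [0,0,0,0,8]

```text
time_s: 27.95
tool_pos: [0.5064, 0.0866, 0.0777]
tool_rot: [-0.168, 3.136, -0.0]
force: [1.4, -5.3, -0.8]
opening: 0.0134
grasp_force: 30.0
```

apply_moves:
  increments:
    - [0,0,0.5,0,8]
    - [0,0,0,0,8]
    - [0,0,0,0,8]

```text
time_s: 28.25
tool_pos: [0.5064, 0.0866, 0.0773]
tool_rot: [-0.167, 3.136, -0.0]
force: [1.6, -4.8, -1.0]
opening: 0.0133
grasp_force: 30.0
```

apply_moves:
  increments:
    - [0,0,0.5,0,8]
    - [0,0,0,0,8]
    - [0,0,0,0,8]

```text
time_s: 28.55
tool_pos: [0.5064, 0.0866, 0.0768]
tool_rot: [-0.168, 3.136, -0.0]
force: [2.2, -4.9, -0.6]
opening: 0.0132
grasp_force: 30.0
```

apply_moves:
  increments:
    - [0,0,0.5,0,8]
    - [0,0,0,0,8]
    - [0,0,0,0,8]

```text
time_s: 28.85
tool_pos: [0.5065, 0.0866, 0.0762]
tool_rot: [-0.168, 3.136, -0.0]
force: [2.3, -4.3, 0.6]
opening: 0.0133
grasp_force: 30.0
```

```bash
python3 c.py 1 .4; python3 - <<'E'
from h import *
im,d,M,T=grab('top','t8.png'); P=pts(d,M,T); J=P[...,:2]-O; jx=J@ax; jy=J@ay; Z=P[...,2]
H,S,V=cv2.split(cv2.cvtColor(im,cv2.COLOR_RGB2HSV))
b=((H<8)|(H>172))&(S>120)&(abs(jy)<.02)&(jx>0)&(jx<.2)&(Z>.08)
for lo in np.arange(0.02,.14,.02):
    q=b&(jx>lo)&(jx<lo+.02)
    if q.sum()>5: print(lo.round(2),q.sum(),np.median(Z[q]).round(4))
E
```

```text
grasp jig [-0.0006  0.0417  0.0949] F along jig x,y,z [-4.5 -1.9  0.6] 0.013263700904190892 r 0.1506 th -90.0
0.3 1.0 |
```

apply_moves:
  increments:
    - [0,0,0.4,0,8]
    - [0,0,0,0,8]
    - [0,0,0,0,8]

```text
time_s: 29.2
tool_pos: [0.5064, 0.0866, 0.0759]
tool_rot: [-0.168, 3.136, -0.0]
force: [2.2, -4.0, -0.5]
opening: 0.0133
grasp_force: 30.0
```

apply_moves:
  increments:
    - [0,0,0.4,0,8]
    - [0,0,0,0,8]
    - [0,0,0,0,8]

```text
time_s: 29.5
tool_pos: [0.5064, 0.0866, 0.0755]
tool_rot: [-0.168, 3.136, -0.0]
force: [2.7, -5.8, -1.0]
opening: 0.0134
grasp_force: 30.0
```

apply_moves:
  increments:
    - [0,0,0.5,0,8]
    - [0,0,0,0,8]
    - [0,0,0,0,8]

```text
time_s: 29.8
tool_pos: [0.5064, 0.0866, 0.075]
tool_rot: [-0.168, 3.136, -0.0]
force: [2.4, -4.4, -0.4]
opening: 0.0134
grasp_force: 30.0
```

apply_moves:
  increments:
    - [0,0,0.5,0,8]
    - [0,0,0,0,8]
    - [0,0,0,0,8]

```text
time_s: 30.1
tool_pos: [0.5064, 0.0865, 0.0744]
tool_rot: [-0.167, 3.136, -0.001]
force: [1.8, -5.4, -0.4]
opening: 0.013
grasp_force: 30.0
```

```bash
python3 - <<'E'
from h import *
print(robot.state()['force'])
im,d,M,T=grab('wrist','w9.png'); P=pts(d,M,T); J=P[...,:2]-O; jx=J@ax; jy=J@ay; Z=P[...,2]
H,S,V=cv2.split(cv2.cvtColor(im,cv2.COLOR_RGB2HSV))
b=((H<8)|(H>172))&(S>120)&(abs(jy)<.02)&(jx>0)&(jx<.2)&(Z>.06)&(Z<.15)
for lo in np.arange(0.0,.18,.02):
    q=b&(jx>lo)&(jx<lo+.02)
    if q.sum()>5: print(lo.round(2),q.sum(),np.median(Z[q]).round(4),np.percentile(Z[q],95).round(4))
E
```

```text
[ 1.83121437 -5.35380356 -0.42212311]
0.0 899 0.1024 0.1033
0.08 819 0.1022 0.1088
0.1 1602 0.1021 0.1029
0.12 84 0.1019 0.1024
```

View pics/w9.png

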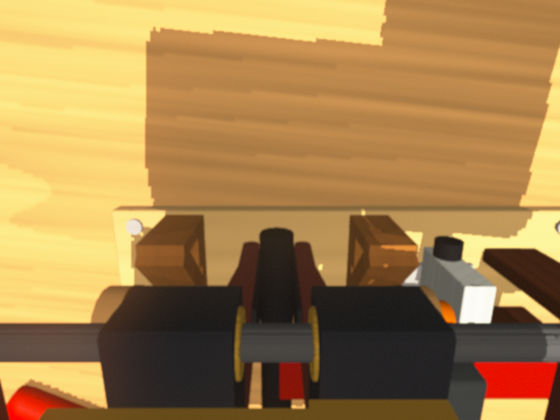

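The picture shows the arm practically level (top at 102 mm) with the bar pinched between the fingers. The pad must be at or just above contact.

apply_moves:
  increments:
    - [0,0,0.4,0,8]
    - [0,0,0,0,8]
    - [0,0,0,0,8]

```text
time_s: 30.45
tool_pos: [0.5064, 0.0865, 0.074]
tool_rot: [-0.168, 3.136, -0.001]
force: [2.3, -4.8, -0.2]
opening: 0.0132
grasp_force: 30.0
```

apply_moves:
  increments:
    - [0,0,0.4,0,8]
    - [0,0,0,0,8]
    - [0,0,0,0,8]

```text
time_s: 30.75
tool_pos: [0.5064, 0.0866, 0.0737]
tool_rot: [-0.168, 3.136, -0.001]
force: [1.6, -4.3, 0.1]
opening: 0.0135
grasp_force: 30.0
```

apply_moves:
  increments:
    - [0,0,0.4,0,8]
    - [0,0,0,0,8]
    - [0,0,0,0,8]

```text
time_s: 31.05
tool_pos: [0.5064, 0.0865, 0.0735]
tool_rot: [-0.168, 3.136, -0.001]
force: [1.6, -5.5, 2.6]
opening: 0.013
grasp_force: 30.0
```

```bash
cat > arm.py <<'E'
from h import *
print(np.round(robot.state()['force'],2))
im,d,M,T=grab('wrist'); P=pts(d,M,T); J=P[...,:2]-O; jx=J@ax; jy=J@ay; Z=P[...,2]
H,S,V=cv2.split(cv2.cvtColor(im,cv2.COLOR_RGB2HSV))
b=((H<8)|(H>172))&(S>120)&(abs(jy)<.015)&(jx>0)&(jx<.13)&(Z>.09)&(Z<.15)
for lo in np.arange(0.0,.14,.02):
    q=b&(jx>lo)&(jx<lo+.02)
    if q.sum()>5: print(lo.round(2),q.sum(),np.median(Z[q]).round(5))
b=(V<70)&(d>0)&(jy>.05)&(jy<.064)&(abs(jx)<.012)&(Z>.08)&(Z<.11); print('bar top',b.sum(),np.percentile(Z[b],[50,95]).round(4) if b.sum() else '')
E
python3 arm.py
```

```text
[ 1.58 -5.45  2.58]
0.0 899 0.1016
0.08 878 0.10192
0.1 1653 0.10185
0.12 34 0.10138
bar top 1534 [0.1007 0.1081]
```

Contact felt (Fz up to 2.6 N, arm level at 101.7 mm). I release the bar.

apply_moves:
  increments:
    - [0,-0.5,-0.2,0,8]
    - [0,0,0,0,8]
    - [0,0,0,0,16]
    - [0,0,0,0,22]
    - [0,0,0,0,30]
    - [0,0,0,0,36]
    - [0,0,0,0,36]
    - [0,0,0,0,36]

```text
time_s: 31.9
tool_pos: [0.5058, 0.0862, 0.0733]
tool_rot: [0.167, -3.137, 0.0]
force: [1.1, 0.7, -0.7]
opening: 0.0358
grasp_force: 0.0
```

```bash
python3 arm.py; python3 c.py 1 1
```

```text
[ 1.12  0.75 -0.71]
0.0 1662 0.10166
0.02 594 0.10173
0.1 1574 0.10187
0.12 13 0.10135
bar top 1032 [0.1007 0.102 ]
grasp jig [-0.0009  0.0423  0.092 ] F along jig x,y,z [ 0.5  0.3 -0.5] 0.03591898346873167 r 0.1509 th -91.1
0.7 2.6 |
```

apply_moves:
  increments:
    - [0,0,-10,0,36]
    - [0,0,-30,0,36]
    - [0,0,-45,0,36]
    - [0,0,-45,0,30]
    - [0,0,-20,0,20]
    - [0,0,0,0,0]
    - [0,0,0,0,0]

```text
time_s: 32.65
tool_pos: [0.5058, 0.0862, 0.2235]
tool_rot: [-0.167, 3.136, -0.0]
force: [0.4, -0.6, -0.5]
opening: 0.0094
grasp_force: 0.0
```

```bash
python3 -c "
from h import *
im,d,M,T=grab('wrist','w10.png')
go([*W(-.128,0.0005),.2],6)"
```

```text
pos [0.505  0.0861 0.2225] yawy 96.11 tilt z [-0.002 -0.    -1.   ] k 12 J6 -1.64
[-3.5, -10.6, 1.9] -7.49
[-2.1, -11.0, 1.9] -7.49
[-0.7, -11.2, 1.9] -7.49
[0.8, -11.1, 1.9] -7.49
[2.2, -11.0, 1.9] -7.49
[3.6, -10.6, 1.9] -7.49
[5.0, -10.0, 1.9] -7.49
[6.2, -9.3, 1.9] -7.49
[7.4, -8.4, 1.9] -7.49
[8.4, -7.3, 1.9] -7.49
[9.3, -6.2, 1.9] -7.49
[10.0, -4.9, 1.9] -7.49
```

View pics/w10.png

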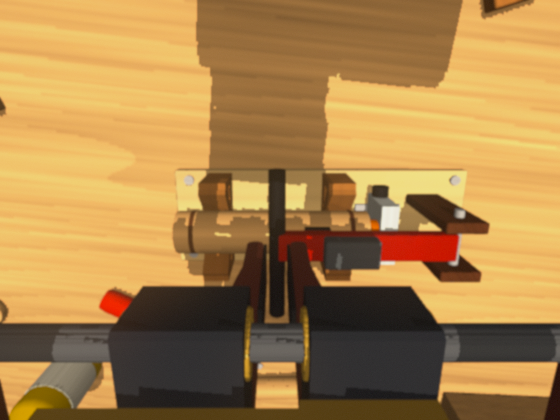

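The clamp is closed on the barrel, and the barrel end meets the orange buffer at (375,225). I make one gentle confirming push on the free end to be sure it bears, rotating back the short way.

```bash
python3 -c "
from h import *
go([*W(-.128,0.0005),.2],6.4)"
```

```text
pos [0.505  0.0861 0.2225] yawy 96.11 tilt z [-0.002 -0.    -1.   ] k 12 J6 -1.64
[-3.5, -10.6, 1.9] 7.48
[-4.9, -10.1, 1.9] 7.48
[-6.2, -9.3, 1.9] 7.48
[-7.3, -8.4, 1.9] 7.48
[-8.4, -7.4, 1.9] 7.48
[-9.2, -6.3, 1.9] 7.48
[-10.0, -5.0, 1.9] 7.48
[-10.6, -3.7, 1.9] 7.48
[-10.9, -2.3, 1.9] 7.48
[-11.1, -0.8, 1.9] 7.48
[-11.2, 0.6, 1.9] 7.48
[-11.0, 2.1, 1.9] 7.48
```

apply_moves:
  increments:
    - [-3.5,-10.5,0,7.5,0]
    - [-5,-10,0,7.5,0]
    - [-6,-9.5,0,7.5,0]
    - [-7.5,-8.5,0,7.5,0]
    - [-8.5,-7.5,0,7.5,0]
    - [-9,-6,0,7.5,0]
    - [-10,-5,0,7.5,0]
    - [-10.5,-3.5,0,7.5,0]

```text
time_s: 33.5
tool_pos: [0.5419, 0.0048, 0.221]
tool_rot: [-1.429, -2.793, 0.003]
force: [0.0, 0.1, 0.5]
opening: 0.0005
grasp_force: 0.0
```

apply_moves:
  increments:
    - [-11,-2.5,0,7.5,0]
    - [-11,-1,0,7.5,0]
    - [-11,0.5,0,7.5,0]
    - [-11,2,0,7.5,0]
    - [0,0,0,0,0]
    - [0,0,0,0,0]
    - [0,0,0,0,0]

```text
time_s: 34.2
tool_pos: [0.5602, -0.0351, 0.2224]
tool_rot: [-2.095, -2.338, 0.002]
force: [0.0, -0.1, 0.7]
opening: 0.0004
grasp_force: 0.0
```

```bash
python3 look.py wrist w11.png; python3 -c "
from h import *
go([*W(-.120,0.0005),.053],6,1)"
```

```text
[ 0.03 -0.13  0.66] [ 0.56017754 -0.03511708  0.2224228 ]
wrist -0.11 635 top 0.0803 jy -0.0003 x -0.0924 -0.08
wrist -0.08 1678 top 0.0804 jy 0.0002 x -0.08 -0.0505
wrist -0.05 1221 top 0.0803 jy -0.0 x -0.05 -0.03
pos [ 0.5604 -0.0351  0.2228] yawy 6.25 tilt z [-0.001  0.    -1.   ] k 1 J6 -0.29
[7.1, 0.6, 169.8] 0.25
```

apply_moves:
  increments:
    - [0,0.5,45,0,0]
    - [0,0,45,0,0]
    - [0,0,45,0,0]
    - [0,0,25,0,0]
    - [0,0,9.5,0,0]
    - [7,0,0,0,0]
    - [7,0,0,0,0]
    - [0,0,0,0,0]

```text
time_s: 35.05
tool_pos: [0.5611, -0.0207, 0.0556]
tool_rot: [2.097, 2.336, 0.003]
force: [-0.5, -0.9, 0.1]
opening: 0.0005
grasp_force: 0.0
```

apply_moves:
  increments:
    - [2,0,0,0,0]
    - [2,0,0,0,0]
    - [0,0,0,0,0]
    - [0,0,0,0,0]

```text
time_s: 35.45
tool_pos: [0.5598, -0.0178, 0.0541]
tool_rot: [2.099, 2.336, 0.0]
force: [0.3, -1.0, 0.2]
opening: 0.0007
grasp_force: 0.0
```

apply_moves:
  increments:
    - [1,0,0,0,0]
    - [1,0,0,0,0]
    - [0,0,0,0,0]
    - [0,0,0,0,0]

```text
time_s: 35.85
tool_pos: [0.5594, -0.0158, 0.0538]
tool_rot: [-2.1, -2.337, 0.0]
force: [-0.2, -0.1, 0.9]
opening: 0.0007
grasp_force: 0.0
```

apply_moves:
  increments:
    - [1,0,0,0,0]
    - [1,0,0,0,0]
    - [0,0,0,0,0]

```text
time_s: 36.15
tool_pos: [0.5592, -0.0136, 0.0539]
tool_rot: [-2.1, -2.337, 0.0]
force: [0.7, -0.6, -0.8]
opening: 0.0007
grasp_force: 0.0
```

apply_moves:
  increments:
    - [0.7,0,0,0,0]
    - [0,0,0,0,0]
    - [0,0,0,0,0]

```text
time_s: 36.45
tool_pos: [0.5591, -0.0131, 0.0539]
tool_rot: [2.1, 2.337, -0.0]
force: [0.8, -0.2, -0.8]
opening: 0.0004
grasp_force: 0.0
```

apply_moves:
  increments:
    - [0.5,0,0,0,0]
    - [0,0,0,0,0]
    - [0,0,0,0,0]

```text
time_s: 36.75
tool_pos: [0.5591, -0.0126, 0.0539]
tool_rot: [2.1, 2.337, -0.0]
force: [0.1, 0.2, 0.2]
opening: 0.0005
grasp_force: 0.0
```

apply_moves:
  increments:
    - [0.5,0,0,0,0]
    - [0,0,0,0,0]
    - [0,0,0,0,0]

```text
time_s: 37.05
tool_pos: [0.5591, -0.0124, 0.0539]
tool_rot: [2.099, 2.337, -0.001]
force: [-0.0, -2.3, -0.0]
opening: 0.0004
grasp_force: 1.3
```

apply_moves:
  increments:
    - [0.4,0,0,0,0]
    - [0,0,0,0,0]
    - [0,0,0,0,0]

```text
time_s: 37.35
tool_pos: [0.5591, -0.0123, 0.0539]
tool_rot: [2.099, 2.336, -0.001]
force: [0.2, -5.2, 0.1]
opening: 0.0003
grasp_force: 2.6
```

apply_moves:
  increments:
    - [0.4,0,0,0,0]
    - [0,0,0,0,0]
    - [0,0,0,0,0]

```text
time_s: 37.65
tool_pos: [0.5591, -0.0122, 0.0539]
tool_rot: [2.099, 2.336, -0.001]
force: [-1.3, -6.6, 0.4]
opening: 0.0005
grasp_force: 3.0
```

apply_moves:
  increments:
    - [0.4,0,0,0,0]
    - [0,0,0,0,0]
    - [0,0,0,0,0]

```text
time_s: 37.95
tool_pos: [0.5591, -0.0119, 0.054]
tool_rot: [2.098, 2.336, -0.002]
force: [0.2, -5.4, -0.3]
opening: 0.0003
grasp_force: 3.2
```

apply_moves:
  increments:
    - [0.4,0,0,0,0]
    - [0,0,0,0,0]
    - [0,0,0,0,0]

```text
time_s: 38.25
tool_pos: [0.5591, -0.0117, 0.054]
tool_rot: [2.098, 2.336, -0.002]
force: [0.1, -7.0, 0.3]
opening: 0.0005
grasp_force: 3.5
```

apply_moves:
  increments:
    - [0.4,0,0,0,0]
    - [0,0,0,0,0]
    - [0,0,0,0,0]

```text
time_s: 38.55
tool_pos: [0.5591, -0.0114, 0.054]
tool_rot: [2.098, 2.336, -0.002]
force: [-0.5, -8.3, 0.4]
opening: 0.0004
grasp_force: 3.8
```

apply_moves:
  increments:
    - [-0.3,0,0,0,0]
    - [-0.3,0,0,0,0]
    - [-0.3,0,0,0,0]
    - [-0.3,0,0,0,0]
    - [-0.3,0,0,0,0]
    - [-0.5,0,0,0,0]
    - [-1,0,0,0,0]
    - [-2,0,0,0,0]

```text
time_s: 39.35
tool_pos: [0.5591, -0.0146, 0.0538]
tool_rot: [-2.099, -2.336, -0.0]
force: [0.3, -0.4, 0.7]
opening: 0.0005
grasp_force: 0.0
```

apply_moves:
  increments:
    - [-10,0,0,0,0]
    - [-10,0,-5,0,0]
    - [0,0,-45,0,0]
    - [0,0,-45,0,0]
    - [0,0,-45,0,0]
    - [0,0,0,0,0]
    - [0,0,0,0,0]

```text
time_s: 40.05
tool_pos: [0.5624, -0.0358, 0.1953]
tool_rot: [2.099, 2.334, 0.002]
force: [0.6, -0.1, -0.4]
opening: 0.0002
grasp_force: 0.0
```

```bash
python3 look.py wrist w12.png; python3 arm.py
```

```text
[ 0.56 -0.14 -0.44] [ 0.56235288 -0.03579716  0.19531332]
wrist -0.11 694 top 0.0801 jy 0.0 x -0.0914 -0.08
wrist -0.08 2013 top 0.0803 jy -0.0001 x -0.08 -0.0505
wrist -0.05 1474 top 0.0803 jy 0.0 x -0.0499 -0.03
[-0.75 -0.28 -1.32]
0.0 532 0.10157
bar top 457 [0.1005 0.1021]
```

Barrel end moved from −92.4 to −91.4 mm against the spring and stayed there. Barrel bedded, clamp level, robot clear of everything.

```bash
python3 -c "
from bench import robot
print(robot.sign_off())"
```

```text
the job is handed in; nothing more can be done
None
```

The job is handed in, though the judge's verdict was not shown: the barrel is bedded in both V-blocks and bears gently on the sprung buffer, the clamp was eased down level onto it, and the robot touches nothing.

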